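# Load the specimen case and latch its guard

### The job

Stand the small squat amber jar upright in the round nest inside the grey specimen case. Then push the case's sliding clear guard shut over it, gently and without ramming it, until its latch clicks home, and let go. Leave the other things on the desk where they are.

Things in the scene. Friction and masses are not known exactly. Their poses are not given: they have to be found in the camera images.
- jar_center (a point): centre (half-way up) of the loose jar to be put away: squat round amber glass jar with a black cap, 52 mm in diameter, 50 mm high over all (straight sides up to 38 mm, then the cap, 49 mm wide), about 120 g, standing on the table on the +y (left) side of the case; z axis up its own axis
- case: grey specimen case, fixed to the table, set and turned differently each time. Origin: on the table under the middle of the bay; z up, y the way the guard closes, x square to it. 190 mm wide in x. An open bay, 174 mm in x by 140 mm in y, centred on the origin, has walls 70 mm and side rails 85 mm high; from y = -70 to -285 mm a closed housing 70 mm high, over which the open guard is parked
- nest (a point): middle of the round nest, on the bay's floor, at y = 10 mm in the case's frame, 8 mm above the table; axes as the case's. The nest is a black ring standing on that floor, 57 mm inside and 68 mm outside diameter, 8 mm high; seated, the jar stands inside it with its centre 25 mm above this point
- handle (a point): centre (half-way up) of the black bar handle on the guard: 90 mm long in the case's x, 16 mm thick in the case's y, 36 mm high (18 mm above and below this point). Axes as the case's; push it towards the case's +y. It lies at y = -241 mm in the case's frame with the guard fully open, and travels with the guard
- guard_plate (a point): point in the guard, 72 mm behind its leading edge: clear plate in an aluminium frame, 168 mm in x, 160 mm in y, 6 mm thick, its middle 75 mm above the table, clear of the jar. Axes as the case's. The handle stands on it 50 mm behind this point; the plate ends 38 mm behind the handle. A 30 mm wide steel tongue with a step and bump on top reaches out ahead, to 136 mm from this point
- latch_foot (a point): foot of the latch, on the table at the case's +y end, y = 157 mm in the case's frame (the latch above it is clamped up to 14 mm nearer or farther each time; this point does not show it). The latch is a grey post 60 mm wide in x and 111 mm high, with a 26 mm wide arm 99 to 111 mm above the table that reaches back towards the bay to y = 70 to 98 mm and carries the sprung roller
- guard (a joint): travel to +y in m: 0 fully open, starts at 0 to 0.02. 2 N of friction, stays where left. Its tongue lifts the roller (up to 10 N for 6 mm), rides 22 mm on at 2-4 N, climbs the bump (up to 13 N for 6 mm), then the push drops: click, latched, 44 mm after first touch. Buffer 1-2 mm on, 6 N/mm for 2.5 mm, then hard stop. Latches anywhere from 0.175 to 0.204; no reading shows where. Over 25 N is ramming
- pawl (a joint): lift of the latch's spring-loaded steel roller and its black-topped pin in m: 0 when down (before the tongue reaches it, and again once it has caught behind the bump), about 0.003 while riding on the tongue's step, up to about 0.006 on the bump
- tall_bottle: bystander: slim amber bottle, 44 mm in diameter, 105 mm high; origin at the centre of its underside
- tin: bystander: flat round aluminium tin, 80 mm in diameter, 22 mm high; origin at the centre of its underside
- tweezers: bystander: dark steel tweezers lying flat, 136 mm long, 6 mm thick; origin at the middle
- magnifier: bystander: round hand lens lying flat, ring 82 mm across with an 80 mm black handle, 12 mm thick; origin at the lens centre
- cactus: bystander: small cactus in a terracotta pot, 70 mm across, 110 mm high; origin at the centre of its underside
Not all that is in view belongs to the job. What is shaped like the part that bears jar_center but purple or turquoise is not meant.

How it is judged:
By the outcome, as a careful person would: the job done as asked, in the order asked, and still so for the second after the job is handed in, with the robot touching nothing.
It also fails if it takes over 72 s, if anything falls off the work surface, if the arm or the gripper's body presses on something with over 40 N, if the wrist force passes 120 N, or if a joint passes its speed limit or range.

### The arm

A 7-joint arm with a two-finger parallel gripper is mounted at the origin on the work surface. World frame = base frame: x ahead of the robot, y to its left, z up, the work surface at z = 0. Lengths are in m, angles in rad, forces in N, time in s.
With the tool pointing down it reaches from about 0.4 to 0.9 m from the base axis. Payload 5.5 kg.
Tool frame: the origin (TCP) lies midway between the tips of the shut fingers; the grasp point (between the pads) lies 19 mm behind it (manip.grip_depth is the distance from the TCP to the grasp point, in m); z points along the fingers, y is the line along which they close (so a half turn about z gives the same grasp; the last joint's range is limited). The gripper opens to 92 mm and grips with 3 to 60 N. Pads are 19 mm wide; open, the fingers measure 130 mm over their backs; the gripper's body (75 mm by 190 mm) begins 47 mm behind the grasp point.
Start: joints at [1.407, 0.501, -0.427, 1.55, 0.221, 1.138, -0.21], TCP at [0.269, -0.592, 0.227] pointing down, gripper open.
Joint ranges: [-2.88, 2.88], [-0.31, 2.03], [-1.54, 1.56], [0.2, 2.42], [-1.41, 4.55], [0.19, 2.02], [-2.57, 2.57]. Speed limits (rad/s): [2.57, 2.57, 3.14, 3.14, 3.14, 3.14, 3.14].

### API

Orientations are given as a unit quaternion [x, y, z, w].
In Python, from bench import manip, effector, viewer gives the robot as it stands. Calls block until the motion is done:
- manip.move_pose(position, orientation): joint-space move of the TCP to a pose.
- manip.servo_line(position, ori=None, vel=0.15): straight line of the TCP; ori=None keeps the orientation; vel is the mean speed in m/s.
- manip.movej(angles): joint-space move.
- effector.open_jaws() and effector.close(f_grip=None): open the fingers fully, or close them until they stop; f_grip is the grip in N (None keeps the last).
- manip.sleep(seconds).
- manip.solve_ik(position, orientation): joint angles nearest the present ones, or None.
- viewer.get_image(name): name is "scene" or "top"; returns the picture (384x512x3 uint8, red, green, blue); there is no depth.
- viewer.get_calibration(name): a dict with "vfov" (degrees; the focal length in pixels is half the picture's height over the tangent of half this angle, whatever the lens; pixels are square), "cx", "cy" (the principal point, pixels), "dist_coeffs" ([k1, k2, p1, p2, k3] as OpenCV has them; the pictures are not rectified), "eye" and "attitude" of the camera in the world. Camera axes: x right, y down, z forward; pixel columns grow to the right and rows downward; lengths in m; the calibration is good to about 2 mm. A picture is of the moment at which its call begins. get_calibration takes no time and is no camera call.
A pose or a line that the arm cannot do raises manip.PlanningError and nothing moves.
- manip.hand_in(): hands the job in; it is judged then, once.
Readings, each from a call of its own:
- manip.current_clock(): time.
- manip.current_q(): joint angles.
- manip.current_joint_velocities(): joint speeds.
- manip.current_tau(): joint torques, N m.
- manip.current_tool_pos(): TCP position.
- manip.current_tcp_rot(): TCP orientation.
- manip.current_force(): force on the tool from outside, world axes, zero at the start.
- manip.current_wrist_torque(): the same for the moment, N m.
- manip.current_finger_gap(): finger opening in m.
- manip.current_gripper_force(): force on a finger pad.
Only numpy, scipy, OpenCV 4.12 (cv2) and the standard library are available. Lean on these libraries where they do the work, as an engineer would, in place of code of your own. Each camera call takes 0.05 s, during which the arm holds its last target. There are 200 camera calls.

## Working session

There is one attempt and no reset: what is moved stays moved. The work goes in short steps, each a Python script; the robot and the scene stay as the last script left them, time stands still between calls to the robot, and variables do not carry over. Pictures are saved under pics/ and viewed, at most 10 in all, crops included, and the job is handed in when it is done.

```bash
ls; mkdir -p pics
python3 - <<'E'
from bench import manip, effector, viewer
import cv2
for n in("scene","top"):
    cv2.imwrite(f"pics/{n}0.png",cv2.resize(viewer.get_image(n)[:,:,::-1],(800,600)))
    print(viewer.get_calibration(n))
print(manip.current_clock(),manip.current_tcp_rot(),manip.grip_depth)
E
```

```text
pics
{'vfov': 44.50090198403969, 'cx': 256.5984387871407, 'cy': 188.39832585693105, 'dist_coeffs': array([-0.17895439,  0.        ,  0.        ,  0.        ,  0.        ]), 'eye': array([1.18039398, 0.81968485, 0.91162109]), 'attitude': array([ 0.29631226,  0.85638699, -0.40274829, -0.12881844])}
{'vfov': 55.880482928290256, 'cx': 256.29713045915145, 'cy': 194.28258290380487, 'dist_coeffs': array([-0.09294479,  0.        ,  0.        ,  0.        ,  0.        ]), 'eye': array([0.37072158, 0.03853291, 1.14864017]), 'attitude': array([ 0.70947971, -0.69783313,  0.06750212, -0.07149077])}
0.1 [ 9.77309074e-01  2.11816460e-01 -1.76270415e-04 -8.54459743e-04] 0.0188
```

View pics/scene0.png

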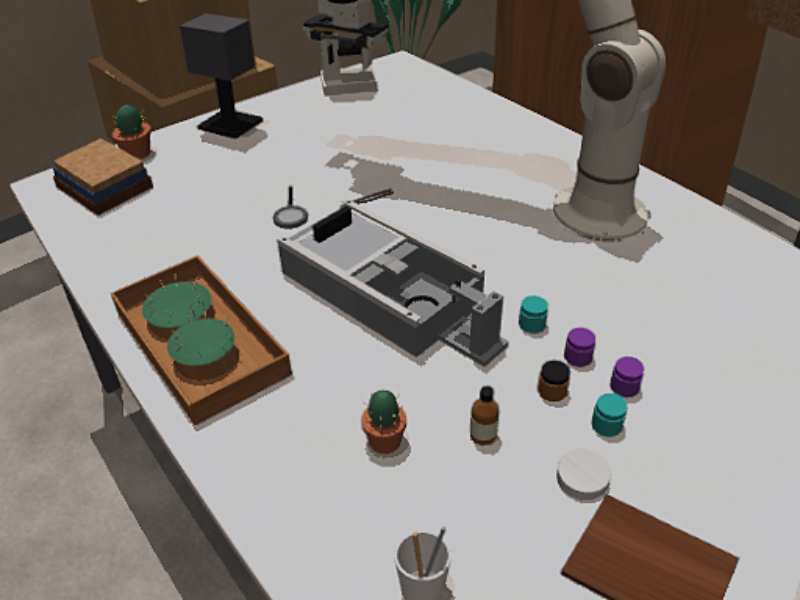

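View pics/top0.png

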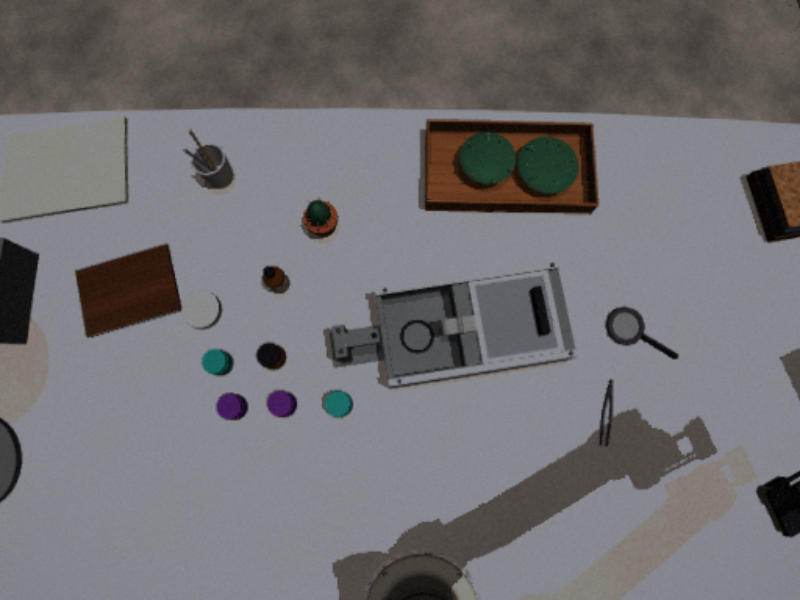

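The top view shows the jar's black cap at (271,356), the nest ring at (417,336) and the handle at (540,311), all in 800-px pixels. The latch is near (355,342). Next I'll turn these into positions and enlarge the area.

```bash
cat > h.py <<'E'
import numpy as np, cv2
from scipy.spatial.transform import Rotation as R
from bench import manip, effector, viewer
def K(c): 
    f=192/np.tan(np.radians(c["vfov"])/2); return np.array([[f,0,c["cx"]],[0,f,c["cy"]],[0,0,1.]])
def px2w(n,uv,z):
    c=viewer.get_calibration(n)
    p=cv2.undistortPoints(np.array([[uv]],float),K(c),c["dist_coeffs"])[0,0]
    d=R.from_quat(c["attitude"]).apply([p[0],p[1],1]); return c["eye"]+d*(z-c["eye"][2])/d[2]
def w2px(n,P):
    c=viewer.get_calibration(n); r=R.from_quat(c["attitude"]).inv()
    q=r.apply(np.atleast_2d(P)-c["eye"])
    return cv2.projectPoints(q,np.zeros(3),np.zeros(3),K(c),c["dist_coeffs"])[0][:,0]
def down(a):  # tool down, tool y axis (closing line) along world angle a
    y=np.array([np.cos(a),np.sin(a),0]); z=np.array([0,0,-1.]); return R.from_matrix(np.c_[np.cross(y,z),y,z]).as_quat()
E
python3 - <<'E'
from h import *
s=1.5625
def t(n,u,v,z,l): print(l,px2w(n,(u/s-.2,v/s-.2),z).round(4))
t("top",271,356,.05,"jar"); t("top",417,336,.016,"nest"); t("top",540,311,.111,"handle")
for p in((385,291),(554,266),(399,381),(572,354)): t("top",*p,.087,"screw")
t("scene",555,373,.05,"jar s"); t("scene",422,303,.016,"nest s")
im=viewer.get_image("top")[:,:,::-1]; cv2.imwrite("pics/topc.png",cv2.resize(im[160:260,140:380],None,fx=3.33,fy=3.33,interpolation=cv2.INTER_CUBIC))
im=viewer.get_image("scene")[:,:,::-1]; cv2.imwrite("pics/sc.png",cv2.resize(im[120:270,170:370],None,fx=4,fy=4,interpolation=cv2.INTER_CUBIC))
E
```

```text
jar [0.4817 0.2989 0.05  ]
nest [0.531 0.013 0.016]
handle [ 0.5682 -0.215   0.111 ]
screw [0.6072 0.0771 0.087 ]
screw [ 0.6627 -0.2514  0.087 ]
screw [0.4356 0.0472 0.087 ]
screw [ 0.4908 -0.2799  0.087 ]
jar s [0.4908 0.3113 0.05  ]
nest s [0.5246 0.008  0.016 ]
```

View pics/topc.png

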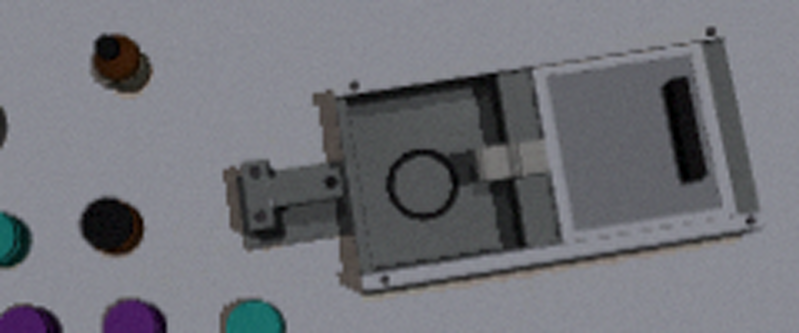

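View pics/sc.png

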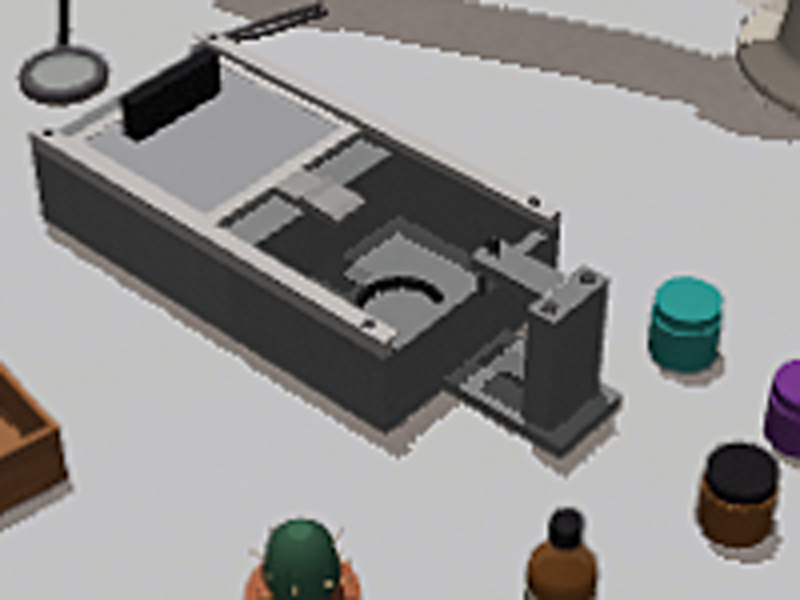

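```bash
cat >> h.py <<'E'
def blob(n,im,uv,rad,thr,z,lab=""):
    u,v=map(int,uv); m=np.zeros(im.shape[:2],np.uint8); cv2.circle(m,(u,v),rad,1,-1)
    m&=(im.max(2)<thr).astype(np.uint8)
    k,l,st,ce=cv2.connectedComponentsWithStats(m); i=1+np.argmax(st[1:,4])
    print(n,lab,st[i],ce[i].round(1),px2w(n,ce[i],z).round(4)); return ce[i]
def blobs(n):
    T=np.array(viewer.get_image(n)); return T
E
python3 - <<'E'
from h import *
T=viewer.get_image("top");S=viewer.get_image("scene")
print(T[224:231,165:183].max(2)); print(S[232:246,346:366].max(2))
for th in(35,45,55):
    blob("top",T,(172,227),14,th,.044,"jar");blob("scene",S,(355,239),16,th,.044,"jar")
    blob("top",T,(266.5,215),15,th,.014,"nest"); blob("top",T,(345.5,199),19,th,.103,"handle"); blob("scene",S,(212,143),18,th,.095,"handle")
E
```

```text
[[ 19  12  13  14  14  17  20  15   9  16   5  14  12  19  29  35  25 116]
 [ 21  16  14  17  14  19  16   8  19  15  19  14  16  11   8  43  29  58]
 [ 15  16  18  12  10  17  18  15  17  15  17  12  15  22  10  34  25  23]
 [ 16  16  18  10  20  16  16  17  12  17  17  18  16  15  11  50  31  31]
 [ 15  16  14  13  14  16   7  17  21  13  16  18  12  16  10  46  35  28]
 [ 19  14  20   9  13  14  10  13  18  18  20  15  20  16  12  39  27  22]
 [ 22  16  14  17  14  13  17  14  11  14  20  16  17  13  28  38  28  39]]
[[203 188 131  48  11  22  26  29  29  30  27  23  22  11  44 130 192 114
   70  49]
 [192 121  22  20  29  31  30  32  30  32  32  32  29  29  20  16  92 142
  124  92]
 [154  47  21  28  32  31  34  31  31  32  32  32  31  31  29  25  27  96
  136 127]
 [142  11  27  29  32  33  30  31  30  34  31  31  33  32  33  30  23  27
  110 195]
 [128  14  29  31  32  32  33  29  33  30  32  31  29  32  32  29  29  14
   99 222]
 [ 91  20  30  31  33  31  32  33  31  33  33  32  34  31  33  32  28  19
   67 176]
 [ 55  19  31  36  31  34  32  32  32  32  33  32  30  31  32  3
[... 969 characters left out ...]
top jar [165 220  18  16 227] [173.3 227.4] [0.4829 0.3003 0.044 ]
scene jar [346 231  18  15 222] [354.9 238.2] [0.4854 0.3069 0.044 ]
top nest [256 205  25  21 162] [268.9 213.7] [0.5349 0.0061 0.014 ]
top handle [339 183  13  32 244] [344.9 198.7] [ 0.5702 -0.2156  0.103 ]
scene handle [200 132  25  23 303] [212.4 143.2] [ 0.5698 -0.2173  0.095 ]
top jar [164 220  19  16 237] [173.3 227.5] [0.4828 0.3002 0.044 ]
scene jar [346 231  18  15 227] [354.9 238.2] [0.4853 0.3068 0.044 ]
top nest [256 205  25  21 174] [268.9 213.8] [0.5346 0.0061 0.014 ]
top handle [339 183  13  32 255] [345.1 198.8] [ 0.57  -0.216  0.103]
scene handle [200 132  25  23 310] [212.5 143.1] [ 0.5695 -0.2177  0.095 ]
```

Run:
```python
from h import *
J=np.array([.4845,.3045]); y0=np.radians(9.5); zt=.034-.0188
for a,f in((np.radians(45),4),(np.radians(-45),20)):
    q=down(a); 
    if manip.solve_ik([*J,.14],q) is None: q=down(a+np.pi)
    manip.move_pose([*J,.14],q); manip.servo_line([*J,zt],vel=.15)
    effector.close(f_grip=f); print(manip.current_finger_gap(),manip.current_tool_pos(),manip.current_force(),manip.current_clock())
    if f<10: effector.open_jaws(); manip.servo_line([*J,.14],vel=.2)
manip.servo_line([*J,.16],vel=.15)
print(manip.current_finger_gap(),manip.current_tool_pos(),manip.current_force(),manip.current_q(),manip.current_clock())
cv2.imwrite("pics/a.png",np.hstack([cv2.resize(viewer.get_image(n)[:,:,::-1],(400,300)) for n in("top","scene")]))
```

```text
0.0519437372331802 [0.48468749 0.30455886 0.01531082] [ 0.89522453 -0.97224112  1.0908253 ] 5.225
0.05133542375346825 [0.48447698 0.30461981 0.0153196 ] [-0.6318905  -0.1302528   1.19224183] 9.7667
0.05170053003781833 [0.4840374  0.30383669 0.15901747] [ 0.76465765 -0.26857715 -1.01141191] [ 0.14667629  0.63183925 -1.02870961  1.79973997  0.61378934  1.07175679
 -1.89474002] 10.8833
```

View pics/a.png

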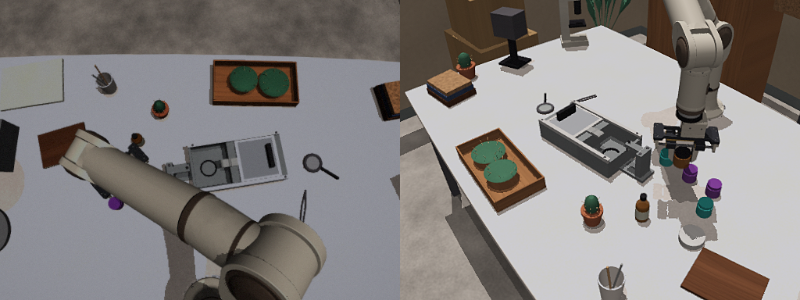

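The jar is in the grip with a 51.7 mm gap. The nest is still in view of both cameras, so I'll fit its centre with a projected ring template.

Run:
```python
from h import *
from scipy.ndimage import map_coordinates
from scipy.optimize import minimize
th=np.linspace(0,2*np.pi,120,endpoint=False)
def circ(c,r,z,t=th): return np.c_[c[0]+r*np.cos(t),c[1]+r*np.sin(t),np.full(len(t),z)]
for n in("top","scene"):
    im=viewer.get_image(n).max(2).astype(float); im=cv2.GaussianBlur(im,(0,0),.6)
    c=viewer.get_calibration(n)
    def samp(P): p=w2px(n,P); return map_coordinates(im,[p[:,1],p[:,0]],order=1)
    t=th
    if n=="scene": # far half, away from camera
        a0=np.arctan2(.01-c["eye"][1],.53-c["eye"][0]); t=np.linspace(a0-1.3,a0+1.3,90)
    def cost(x): 
        return np.mean(np.minimum(samp(circ(x,.0305,.0155,t)),90))-.5*np.mean(np.minimum(samp(circ(x,.022,.009,t)),90))-.5*np.mean(np.minimum(samp(circ(x,.039,.009,t)),90))
    g=[(cost((x,y)),x,y) for x in np.arange(.515,.551,.001) for y in np.arange(-.005,.03,.001)]
    g.sort(); b=g[0]; print(n,np.round(b,4),np.round(np.mean([k[1:] for k in g[:12]],0),4))
```

```text
Traceback (most recent call last):
  File "h.py", line 11, in w2px
    c=viewer.get_calibration(n); r=R.from_quat(c["attitude"]).inv()
ValueError: time passes only in moves, steps and waits
```

```bash
sed -i 's/^def K(c)/C={n:viewer.get_calibration(n) for n in ("top","scene")}\ndef K(c)/; s/c=viewer.get_calibration(n)/c=C[n]/' h.py
cat > nest.py <<'E'
from h import *
from scipy.ndimage import map_coordinates
th=np.linspace(0,2*np.pi,120,endpoint=False)
def circ(c,r,z,t=th): return np.c_[c[0]+r*np.cos(t),c[1]+r*np.sin(t),np.full(len(t),z)]
for n in("top","scene"):
    im=viewer.get_image(n).max(2).astype(float); im=cv2.GaussianBlur(im,(0,0),.6)
    def samp(P): p=w2px(n,P); return np.minimum(map_coordinates(im,[p[:,1],p[:,0]],order=1),90).mean()
    t=th; e=C[n]["eye"]
    if n=="scene": a0=np.arctan2(.01-e[1],.53-e[0]); t=np.linspace(a0-1.3,a0+1.3,90)
    cost=lambda x: samp(circ(x,.0305,.0155,t))-.5*samp(circ(x,.022,.009,t))-.5*samp(circ(x,.039,.009,t))
    g=sorted((cost((x,y)),x,y) for x in np.arange(.515,.551,.001) for y in np.arange(-.005,.03,.001))
    print(n,np.round(g[0],4),np.round(np.mean([k[1:] for k in g[:12]],0),4))
E
python3 nest.py
```

```text
top [-5.18222e+01  5.31000e-01  1.40000e-02] [0.5315 0.0135]
scene [-4.69417e+01  5.33000e-01  1.70000e-02] [0.5333 0.0167]
```

Run:
```python
from h import *
N=np.array([.532,.0142]); p=manip.current_tool_pos()
manip.servo_line([p[0],p[1],.20],vel=.2)
q=min((down(np.radians(9.5)+k*np.pi) for k in(0,1)),key=lambda q:9 if (s:=manip.solve_ik([*N,.2],q)) is None else abs(s[6]))
manip.servo_line([*N,.20],ori=q,vel=.12); manip.sleep(.2)
print(manip.current_finger_gap(),manip.current_tool_pos(),manip.current_q()[6],manip.current_clock())
manip.servo_line([*N,.06],vel=.12); manip.sleep(.2); print("ref",f0:=manip.current_force())
cv2.imwrite("pics/b.png",np.hstack([cv2.resize(viewer.get_image(n)[b[0]:b[1],b[2]:b[3],::-1],(400,400),interpolation=2) for n,b in(("top",(150,270,206,326)),("scene",(120,240,210,330)))]))
for z in np.arange(.048,.0237,-.003):
    manip.servo_line([*N,z],vel=.03); f=manip.current_force()-f0; print(round(z,4),f.round(2),manip.current_tool_pos().round(4))
    if f[2]>5: break
print(manip.current_clock())
```

```text
0.05149940762009646 [0.53200789 0.01447943 0.20006071] -0.5359452747693965 14.2833
ref [ 0.25792448  0.13582485 -1.17266007]
0.048 [-0.43  0.9   0.16] [0.5319 0.0143 0.0478]
0.045 [-0.01  0.87  0.79] [0.5319 0.0142 0.0449]
0.042 [ 0.25  0.12 -0.21] [0.5318 0.0141 0.0418]
0.039 [-0.46 -0.15  0.31] [0.5318 0.0142 0.0388]
0.036 [ 0.13 -0.41  1.14] [0.5319 0.0142 0.0358]
0.033 [1.   0.22 1.05] [0.5318 0.0142 0.0328]
0.03 [-0.91 -0.19  0.2 ] [0.5318 0.0142 0.0298]
0.027 [-1.29  0.27 -0.71] [0.5318 0.0142 0.0268]
0.024 [0.58 0.72 0.26] [0.5318 0.0142 0.0238]
18.45
```

View pics/b.png

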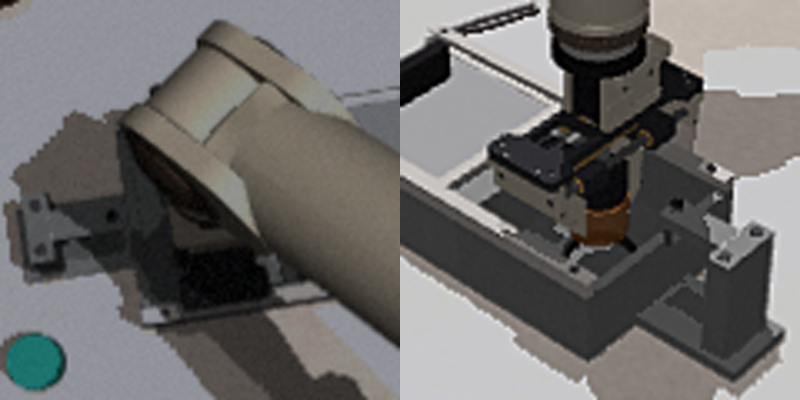

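Run:
```python
from h import *
effector.open_jaws(); p=manip.current_tool_pos(); manip.sleep(.2)
manip.servo_line([p[0],p[1],.17],vel=.12)
a=np.radians(9.5); ey=np.array([-np.sin(a),np.cos(a)]); H=np.array([.570,-.2155])
effector.close(f_grip=10)
s=H-.045*ey; manip.servo_line([*s,.17],vel=.2)
print(manip.current_finger_gap(),manip.current_tool_pos(),manip.current_clock())
cv2.imwrite("pics/c.png",np.hstack([cv2.resize(viewer.get_image(n)[b[0]:b[1],b[2]:b[3],::-1],(400,400),interpolation=2) for n,b in(("top",(140,280,216,356)),("scene",(110,230,190,310)))]))
```

```text
0.00042579811934607693 [ 0.57746723 -0.2582743   0.1701893 ] 23.8167
```

View pics/c.png

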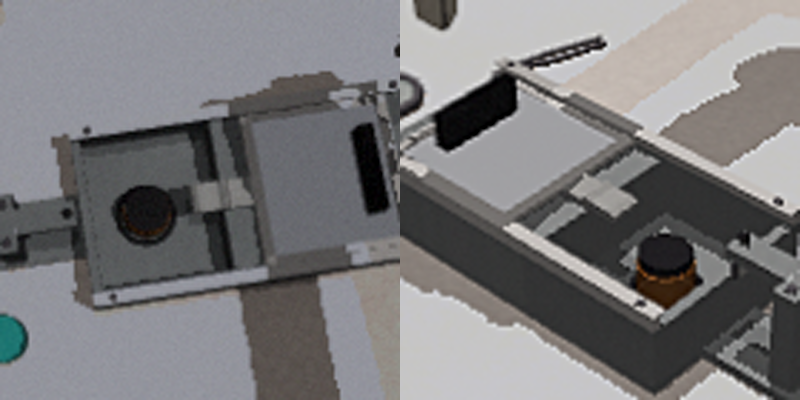

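The jar stands upright inside the ring: cap at about (145,212) in the left panel, ring visible around it. Next is the push: quick to about 0.115 travel, then small steps watching the force.

Run:
```python
from h import *
a=np.radians(9.5); ey=np.array([-np.sin(a),np.cos(a)]); H=np.array([.570,-.2155]); z=.09
at=lambda d:[*(H+d*ey),z]
manip.servo_line(at(-.045),vel=.12); manip.sleep(.2)
f0=np.mean([(manip.sleep(.02),manip.current_force())[1] for _ in range(5)],0)
def push(): return -np.mean([(manip.sleep(.012),(manip.current_force()-f0)[:2]@ey)[1] for _ in range(3)])
d=-.030
while d<-.008:
    manip.servo_line(at(d),vel=.04); f=push(); print(round(d,4),round(f,2),end="; ")
    if f>1.2: break
    d+=.003
print("contact",d,manip.current_clock())
d0=d; d+=.090; manip.servo_line(at(d),vel=.05); print("push",push(),manip.current_tool_pos(),manip.current_clock())
mx=0;log=[]
while d-d0<.2 and manip.current_clock()<58:
    d+=.0015; manip.servo_line(at(d),vel=.03); f=push(); log.append((round((d-d0)*1e3,1),round(f,1)))
    if f>16: print("STOP high"); break
    mx=max(mx,f)
    if mx>9 and f<1.0 and d-d0>.12: print("drop?"); break
print(*log); print(manip.current_tool_pos(),manip.current_clock())
```

```text
-0.03 -0.54; -0.027 -0.21; -0.024 -0.07; -0.021 -0.32; -0.018 -0.86; -0.015 0.37; -0.012 0.65; -0.009 -0.16; contact -0.0060000000000000045 27.4917
push 0.3478191864238169 [ 0.55637523 -0.13250835  0.09003224] 29.525
STOP high
(91.5, np.float64(1.2)) (93.0, np.float64(0.8)) (94.5, np.float64(0.5)) (96.0, np.float64(0.4)) (97.5, np.float64(0.7)) (99.0, np.float64(1.5)) (100.5, np.float64(0.6)) (102.0, np.float64(0.8)) (103.5, np.float64(0.3)) (105.0, np.float64(0.7)) (106.5, np.float64(0.9)) (108.0, np.float64(1.3)) (109.5, np.float64(1.0)) (111.0, np.float64(0.5)) (112.5, np.float64(0.9)) (114.0, np.float64(0.7)) (115.5, np.float64(1.4)) (117.0, np.float64(1.8)) (118.5, np.float64(4.9)) (120.0, np.float64(6.3)) (121.5, np.float64(6.9)) (123.0, np.float64(7.3)) (124.5, np.float64(4.2)) (126.0, np.float64(2.5)) (127.5, np.float64(2.2)) (129.0, np.float64(2.2)) (130.5, np.float64(2.3)) (132.0, np.float64(2.4)) (133.5, np.float64(2.4)) (135.0, np.float64(2.8)) (136.5, np.float64(2.3)) (138.0, np.float64(2.3)) (139.5, np.float64(2.5)) (141.0, np.float64(2.6)) (142.5, np.float64(2.3)) (144.0, np.float64(4.0)) (145.5, np.float64(5.8)) (147.0, np.float64(6.9)) (148.5, np.float64(8.3)) (150.0, np.float64(8.7)) (151.5, np.float64(8.0)) (153.0, np.float64(1.6)) (154.5, np.float64(0.1)) (156.0, np.float64(0.1)) (157.5, np.float64(-0.2)) (159.0, np.float64(-0.4)) (160.5, np.float64(-0.5)) (162.0, np.float64(2.6)) (163.5, np.float64(5.9)) (165.0, np.float64(7.5)) (166.5, np.float64(10.7)) (168.0, np.float64(12.4)) (169.5, np.float64(14.5)) (171.0, np.float64(17.5))
[ 0.54399941 -0.06060142  0.09009748] 44.375
```

The force trace shows everything in order: step, ride, bump, drop, then buffer with a peak of about 17 N. I'll back off and look at the pawl.

Run:
```python
from h import *
a=np.radians(9.5); ey=np.array([-np.sin(a),np.cos(a),0]); p=manip.current_tool_pos()
manip.servo_line(p-.012*ey,vel=.02); manip.servo_line(p-.04*ey,vel=.1)
print(manip.current_force())
p=manip.current_tool_pos(); manip.servo_line([p[0],p[1],.22],vel=.2)
q=manip.current_tool_pos()-.22*ey; manip.servo_line(q,vel=.2)
print(manip.current_tool_pos(),manip.current_clock())
cv2.imwrite("pics/d.png",np.hstack([cv2.resize(viewer.get_image(n)[b[0]:b[1],b[2]:b[3],::-1],(400,400),interpolation=2) for n,b in(("top",(160,270,200,310)),("scene",(130,240,210,320)))]))
```

```text
[-0.13233485  1.17637225  0.40715107]
[ 0.58619679 -0.31561053  0.21906078] 48.0083
```

View pics/d.png

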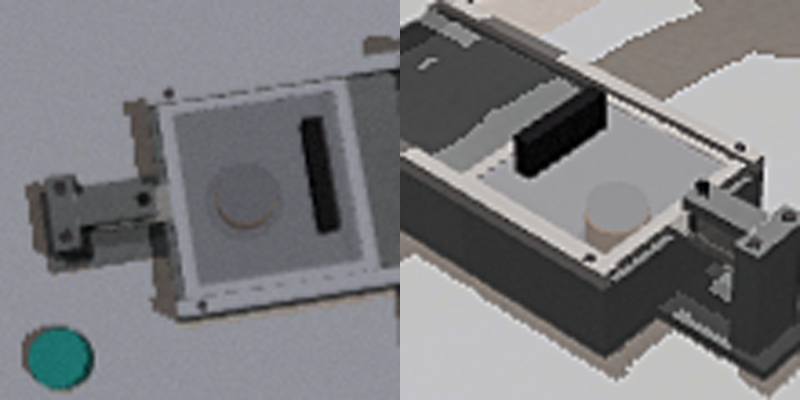

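Run:
```python
from h import *
S=cv2.resize(viewer.get_image("scene")[:,:,::-1],(800,600)); O=cv2.imread("pics/scene0.png")
def g(i): return cv2.cvtColor(i,cv2.COLOR_BGR2GRAY).astype(int)[272:302,444:474:2]
cv2.imwrite("pics/e.png",np.hstack([cv2.resize(i[260:310,440:505],(400,308),interpolation=2) for i in(O,S)]))
```

```text
(no output)
```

View pics/e.png

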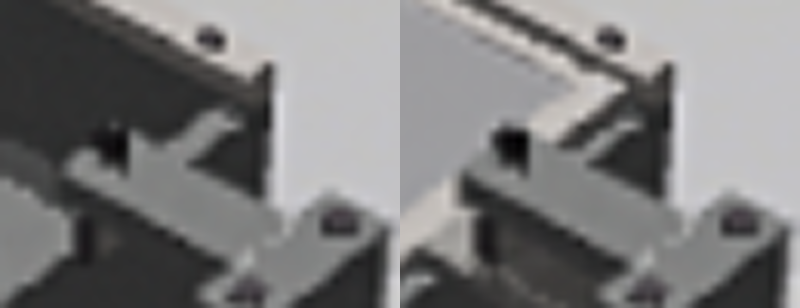

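The black pin top sits at the same height before and after, at (112,140) against (512,140), so the pawl is down behind the bump and the guard is latched. I'm handing in.

```bash
python3 -c "
from bench import manip
print(manip.hand_in(),manip.current_clock())"
```

```text
the job is handed in; nothing more can be done
the job is handed in; nothing more can be done
```

The jar stands upright in the nest, the guard is shut and latched over it (about 17 N peak push, pawl seen back down), nothing else was moved, and the job is handed in.

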